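# Pop the worn head off the dish brush and trap it

## Task

The dish brush lies clipped in its draining rest by the sink: press the release button on its neck with one fingertip so that the spring kicks the worn head off, and with the other finger waiting in front of the head trap it before it skids away to the sink. Do not lift the head; finish while still holding it there, just popped out of the neck, with the finger against it and the ejector spring still pushing. Leave the other things on the shelf alone.

Things in the scene. Friction and masses are not known exactly. Their poses are not given: they have to be found in the camera images.
- brush: Handle of a dish brush, lying level in two clips of a flat steel drip tray; neither moves. Origin: on the shelf (50 mm above the counter), straight below the open end of the neck, where the head plugs in. +x: level along the handle towards the head, the way the head is kicked out, to the sink on the robot's right; z up. Handle x = 0 to -190 mm, 22 mm wide, top 31 to 32 mm above the origin.
- tray_front (a point): Middle of the open front edge of the drip tray, at x = 105 mm, z = 3 mm of the brush. The tray runs from there back to x = -150 mm, is 70 mm wide, its floor 3 mm above the shelf, its side walls 10 mm high.
- head: The worn head plugged into the neck: a loose 55 g block, 40 mm round, its upright side 22 to 46 mm above the shelf, on bristles that slide easily on the tray. Origin: the block's axis at the bristle tips; +x the way it is kicked out. Plugged in, it is at x = 26, y = 0, z = 3 mm of the brush; its block spans x = 6 to 46 mm; a 20 mm tongue reaches into the neck.
- neck_mouth (a point): Middle of the open end of the neck, at x = 0, z = 25 mm of the brush. In it a spring plunger pushes the head's tongue out along +x: 2.5 N at first, 1 N after 26 mm, where it stops. The head is off the catch once it has come out 4 mm; if nothing stops it, it shoots out and slides 100 mm or more.
- head_front (a point): The foremost point of the head's round block, on its centre line, 34 mm above the shelf (12 mm below the block's top); moves with the head.
- release (a joint): The release button on top of the neck, pressed straight down: 0 = up, 0.005 m = fully down (about 3 N, then a hard stop). It lets the head go at about 0.0035 m and springs up again when let go.
- button_top (a point): Centre of the top of the release button, a grey cap 13 x 13 mm at x = -11.5 mm of the brush, 38.5 mm above the shelf when up, 33.5 mm pressed; a finger level with the pressed cap overlaps the top 12 mm of the head's block. The plugged-in block starts 17.5 mm ahead of this point and ends 57.5 mm ahead. The handle behind the cap is lower than the pressed cap.
- spare_head: Bystander: a new brush head of the same shape, standing loose on the shelf beside the tray; 43 mm high. Origin at its bristle tips.
- sponge: Bystander: sponge 105 x 65 x 28 mm beside the tray. Origin at the middle of its underside.
- mug: Bystander: white enamel mug 82 mm wide, 79 mm high. Origin at the middle of its underside.
- scourer_tin: Bystander: round stainless scourer tin 83 mm wide, 58 mm high. Origin at the middle of its underside.
- jar: Bystander: small glass jar with a twist cap, 58 mm wide, 75 mm high. Origin at the middle of its underside.
- soap_lid (a joint): Bystander: hinged lid of the blue plastic soap dish (87 x 127 x 40 mm, stuck to the shelf at the robot's left): 0 = shut, grows in rad as it opens. It stays shut.
Things that resemble listed ones, but are neither listed nor needed, are in the scene too. Leave any blue or pink look-alike of the head alone.

How it is judged:
By the outcome, as a careful person would: the job done as asked, in the order asked, and still so for the second after the job is handed in, while the arm keeps its last pose, push and grip.
It also fails if it takes over 32 s, if anything falls off the work surface, if the arm or the gripper's body presses on something with over 40 N, if the wrist force passes 120 N, or if a joint passes its speed limit or range.

## Robot

A 6-joint arm with a two-finger parallel gripper is mounted at the origin on the work surface. World frame = base frame: x ahead of the robot, y to its left, z up, the work surface at z = 0. Lengths are in mm, angles in degrees, forces in N, time in s.
With the tool pointing down it reaches from about 300 to 850 mm from the base axis. Payload 4.2 kg.
Tool frame: the origin (TCP) lies midway between the tips of the shut fingers; the grasp point (between the pads) lies 19 mm behind it (env.grip_point_offset is the distance from the TCP to the grasp point, in mm); z points along the fingers, x is the direction in which the jaws open and shut, and the axes are right-handed (so a half turn about z gives the same grasp; the last joint's range is limited). The gripper opens to 91 mm and grips with 3 to 60 N. Pads are 32 mm wide; open, the fingers measure 118 mm over their backs; the gripper's body (76 mm by 178 mm) begins 60 mm behind the grasp point.
Start: joints at [75.287, 18.312, 89.639, -0, 72.044, -1.146], TCP at [134.892, 558.97, 213.976] pointing down, gripper open.
Joint ranges: [-177.97, 177.97], [-48.28, 115.42], [12.27, 149.76], [-77.06, 257.06], [2.81, 150.46], [-146.56, 146.56]. Speed limits (degrees/s): [147.25, 147.25, 180, 180, 180, 180].

## Interface

Orientations are given as [roll, pitch, yaw] about the fixed x, y, z axes, in that order (R = Rz(yaw) Ry(pitch) Rx(roll)).
In Python, from workcell import env gives the robot as it stands.
- The arm moves only by the shell command python3 -m pendant 'ROWS' [FORCE]. ROWS is JSON, a list of rows, each an object with "xyz": the shift along the tool's x, y, z in m, a list of three; "roll": the turn about the tool's z in degrees; "jaw": the closure, from 0 (fully open) to 1 (shut). A call has exactly 8 rows; each row is the pose to reach, as a shift and turn from the pose commanded when the call began, along the tool's axes at that moment; what a row does not reach only later rows make up. A row lasts 1/8 s, in which the tool goes at most 62.5 mm and 10.7 degrees, less where a joint would pass 70% of its speed; a pose out of reach is approached as far as the arm can. A call with a gripper value outside its range is refused whole. The fingers move at their own pace and stop on an object; FORCE is the grip in N (left out, the last holds). Time passes only in rows, so rows that repeat a pose let the fingers close, or fill a call up. It gives the time, the measured TCP pose, the force and the opening at its end, in the units of the state.
- env.state(): the state, without advancing time (a new reading comes with each control period).
- env.grab_frame(name): name is "scene" or "top" or "wrist"; returns (picture, depth): 400x640x3 uint8, blue, green, red; 400x640 float32, mm along the optical axis (not along the pixel's ray), 0 where there is no reading.
- env.camera_params(name): a dict with "camera_matrix" (3x3 intrinsics, pixels), "D" ([k1, k2, p1, p2, k3] as OpenCV has them; the pictures are not rectified), "cam_to_world" (4x4, takes a point from camera to world coordinates); the wrist camera has in their place "hand_eye" (4x4, takes a point from camera to tool coordinates, whose origin is the TCP and whose axes are the tool frame's). Camera axes: x right, y up, looking along -z (the intrinsics and any distortion apply to the point x, -y, -z); pixel columns grow to the right and rows downward; lengths in mm; the calibration is good to about 2 mm. A picture is of the moment at which its call begins: read the wrist's pose just before it. camera_params takes no time and is no camera call.
- env.job_done(): hands the job in, once; it reports no verdict.
The state is a dict: "time_s": time; "qpos": joint angles; "qvel": joint speeds; "effort": joint torques, N m; "ee_pos": TCP position; "ee_rot": TCP orientation; "force": force on the tool from outside, world axes, zero at the start; "torque": the same for the moment, N m; "gripper_width": finger opening in mm.
Only numpy, scipy, OpenCV 4.12 (cv2) and the standard library are available. Lean on these libraries where they do the work, as an engineer would, in place of code of your own. Each camera call takes 0.05 s, during which the arm holds its last target. There are 200 camera calls.

## Working session

There is one attempt and no reset: what is moved stays moved. The work goes in short steps, Python scripts to look and compute and a shell command to move; the robot and the scene stay as the last step left them, time stands still between calls to the robot, and variables do not carry over. Pictures are saved under pics/ and viewed, about 8 in all and at most 12, crops included, and the job is handed in when it is done.

```bash
mkdir -p pics; ls
cat > h.py <<'E'
import numpy as np, cv2
from workcell import env
from scipy.spatial.transform import Rotation as R
def T_tool(s):
    T=np.eye(4);T[:3,:3]=R.from_euler('xyz',s['ee_rot'],degrees=True).as_matrix();T[:3,3]=s['ee_pos'];return T
def grab(name,f):
    s=env.state();T=T_tool(s);im,d=env.grab_frame(name);p=env.camera_params(name)
    C=np.array(p['cam_to_world']) if 'cam_to_world' in p else T@np.array(p['hand_eye'])
    cv2.imwrite(f'pics/{f}.png',im);np.savez(f'pics/{f}.npz',im=im,d=d,K=p['camera_matrix'],D=p['D'],C=C)
    return s
def ray(f,u,v):
    z=np.load(f'pics/{f}.npz')
    q=cv2.undistortPoints(np.array([[[u,v]]],float),z['K'],np.array(z['D'],float))[0,0]
    return z,np.array([q[0],-q[1],-1.0])
def at_depth(f,u,v,r=1):
    z,q=ray(f,u,v);w=z['d'][int(v)-r:int(v)+r+1,int(u)-r:int(u)+r+1];w=w[w>0]
    if len(w)==0:return None
    return (z['C']@np.r_[q*np.median(w),1])[:3].round(1)
def at_z(f,u,v,h):
    z,q=ray(f,u,v);o=z['C'][:3,3];r=z['C'][:3,:3]@q
    return (o+r*(h-o[2])/r[2]).round(1)
E
python3 - <<'E'
from h import *
print(grab('top','top1')); grab('scene','scene1')
a=cv2.imread('pics/top1.png');b=cv2.imread('pics/scene1.png')
E
```

```text
pics
{'time_s': 0.0, 'qpos': array([ 7.52864499e+01,  1.83523170e+01,  8.97082508e+01, -8.37298115e-04,
        7.20444661e+01, -1.14500243e+00]), 'qvel': array([ 0.01067145, -0.01725164,  0.04136857, -0.04152511, -0.1045397 ,
       -0.05572116]), 'effort': array([ 1.98223388e-03, -4.12473428e+01, -2.31979609e+01,  7.28976564e-02,
        4.55199892e-02, -1.21119401e-04]), 'ee_pos': array([134.76140474, 558.44502588, 213.10102127]), 'ee_rot': array([-1.79998697e+02,  1.05028915e-01,  7.64317124e+01]), 'force': array([-0.2097622 ,  0.1710176 ,  0.38455522]), 'torque': array([-0.04993372,  0.03495801, -0.01522555]), 'gripper_width': 91.59293857615711}
```

View pics/top1.png

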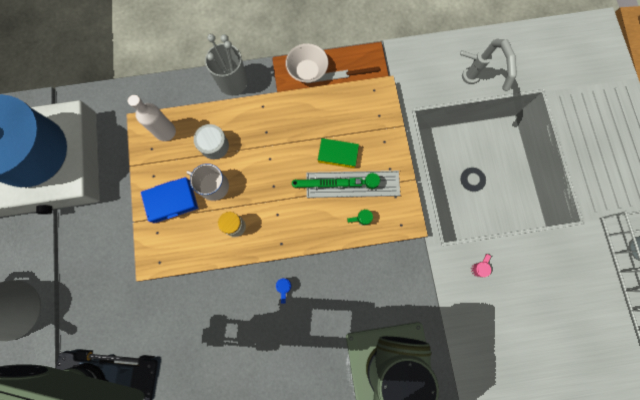

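View pics/scene1.png

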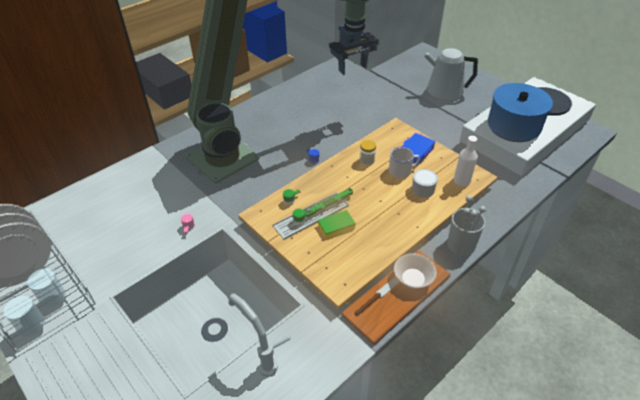

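The top view shows a green brush in the steel tray, with the head at px (373,181) and the handle running left to (293,184). Things that could be taken for the head:
- the green spare head at (365,217), off the tray
- a blue look-alike at (283,287)
- a pink look-alike at (484,268)

I choose the one in the tray at (373,181) and will check it in a crop.

Run:
```python
from h import *
a=cv2.imread('pics/top1.png')[160:232,280:420];cv2.imwrite('pics/crop1.png',cv2.resize(a,None,fx=5.6,fy=5.6,interpolation=cv2.INTER_CUBIC))
for n,u,v in [('head',373,181),('handle',300,184),('handle2',320,184),('spare',366,217),('shelf',280,240),('trayR',394,183),('sponge',340,152)]:
    print(n,at_depth('top1',u,v),at_z('top1',u,v,96))
```

```text
head [479.3 -29.6  96.1] [479.3 -29.7  96. ]
handle [505.1 161.4  80.7] [500.9 161.2  96. ]
handle2 [496.8 108.7  80.9] [492.8 109.3  96. ]
spare [387.9   5.3  93.9] [387.5   5.6  96. ]
shelf [368.6 236.8  49.7] [362.6 232.9  96. ]
trayR [475.7 -93.5  52.7] [465.4 -83.1  96. ]
sponge [578.2  40.8  77.6] [571.9  42.8  96. ]
```

View pics/crop1.png

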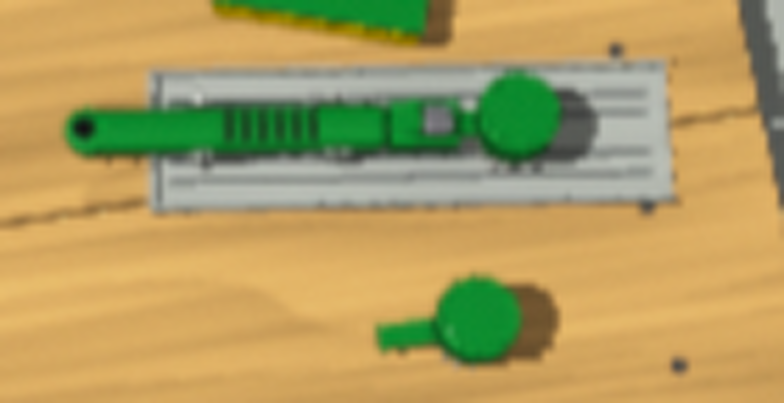

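The crop confirms it. The grey cap is at crop (438,120), followed by the green block at (519,115) in the tray, with the handle end hole at (85,130). The spare lies off the tray at (478,320).

```bash
cat > plan.py <<'E'
from h import *
# shift from current measured TCP to wanted pose, in tool axes
def go(xyz,yaw):
    s=env.state();T=T_tool(s)
    d=T[:3,:3].T@(np.array(xyz)-T[:3,3])
    # tool points down: yaw of tool x
    cur=np.degrees(np.arctan2(T[1,0],T[0,0]))
    t=[-(((yaw+k-cur)+180)%360-180) for k in (0,180)]
    print('t',round(s['time_s'],2),'tool shift mm',d.round(1),'roll options(deg)',np.round(t,2),'tilt z',T[:3,2].round(4))
E
python3 - <<'E'
from plan import *
f='top1';P=lambda u,v,h:at_z(f,280+u/5.6-.0,160+v/5.6,h)
h=P(519,115,96);b=P(438,120,88.5);e=P(85,130,81.5)
tf=(P(663,62,60)+P(673,200,60))/2
print('head',h,'but',b,'end',e,'tray front',tf,'h-b',np.linalg.norm((h-b)[:2]),'h-tf',np.linalg.norm((h-tf)[:2]))
d=(h-e)[:2];print('len',np.linalg.norm(d));yaw=np.degrees(np.arctan2(d[1],d[0]));print('yaw',yaw)
u=d/np.linalg.norm(d);tcp=(h[:2]+u*(25-26));print(tcp,(b-h)[:2]@u)
go(np.r_[tcp,170],yaw)
E
```

```text
head [480.7 -29.1  96. ] but [486.1   7.8  88.5] end [509.  173.8  81.5] tray front [ 470.9  -105.75   60.  ] h-b 37.2930288391812 h-tf 77.27394450912934
len 204.86410129644483
yaw -97.94025095616055
[480.83814036 -28.10958734] -37.292185168864336
t 0.1 tool shift mm [-489.  474.   44.] roll options(deg) [174.37  -5.63] tilt z [-4.0e-04 -1.5e-03 -1.0e+00]
```

```bash
python3 -m pendant '[{"xyz":[-0.03,0.03,0],"roll":0,"jaw":0.345},{"xyz":[-0.07,0.07,0],"roll":-1,"jaw":0.345},{"xyz":[-0.11,0.11,0],"roll":-2,"jaw":0.345},{"xyz":[-0.15,0.15,0],"roll":-3,"jaw":0.345},{"xyz":[-0.19,0.19,0],"roll":-4,"jaw":0.345},{"xyz":[-0.23,0.23,0],"roll":-5,"jaw":0.345},{"xyz":[-0.27,0.265,0],"roll":-5.6,"jaw":0.345},{"xyz":[-0.30,0.29,0],"roll":-5.6,"jaw":0.345}]' 30
python3 - <<'E'
from plan import *
go([480.8,-28.1,170],-97.94);print(env.state()['gripper_width'])
E
```

```text
time_s: 1.1
ee_pos: [346.8, 197.3, 213.8]
ee_rot: [-180.0, 0.0, 82.0]
force: [0.1, 0.6, 0.1]
gripper_width: 59.6
t 1.1 tool shift mm [-204.5  164.2   43.8] roll options(deg) [ 1.7991e+02 -9.0000e-02] tilt z [-2.e-04 -3.e-04 -1.e+00]
59.5862262211445
```

```bash
python3 -m pendant '[{"xyz":[-0.03,0.025,0.005],"roll":0,"jaw":0.345},{"xyz":[-0.07,0.055,0.01],"roll":0,"jaw":0.345},{"xyz":[-0.11,0.09,0.02],"roll":0,"jaw":0.345},{"xyz":[-0.15,0.12,0.03],"roll":0,"jaw":0.345},{"xyz":[-0.18,0.145,0.04],"roll":0,"jaw":0.345},{"xyz":[-0.20,0.16,0.044],"roll":0,"jaw":0.345},{"xyz":[-0.2045,0.164,0.044],"roll":0,"jaw":0.345},{"xyz":[-0.2045,0.164,0.044],"roll":0,"jaw":0.345}]' 30
python3 - <<'E'
from plan import *
go([480.8,-28.1,110],-97.94);grab('wrist','w1')
print(np.load('pics/w1.npz')['C'].round(3))
E
```

```text
time_s: 2.1
ee_pos: [480.2, -25.6, 169.9]
ee_rot: [-180.0, -0.0, 82.0]
force: [0.1, -0.3, 0.2]
gripper_width: 59.6
t 2.1 tool shift mm [-2.4  1.  59.9] roll options(deg) [ 1.7995e+02 -5.0000e-02] tilt z [-6.e-04  6.e-04 -1.e+00]
[[ 1.39000e-01 -9.54000e-01 -2.66000e-01  4.04329e+02]
 [ 9.90000e-01  1.34000e-01  3.80000e-02 -1.42930e+01]
 [-0.00000e+00 -2.69000e-01  9.63000e-01  3.40855e+02]
 [ 0.00000e+00  0.00000e+00  0.00000e+00  1.00000e+00]]
```

View pics/w1.png

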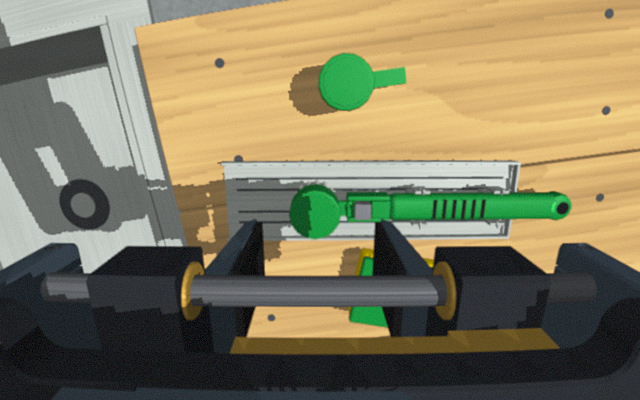

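The wrist view shows the head block centred at about (315,211), the grey cap at (363,211) and the handle-end hole at (563,208). The finger tips are at about (255,222) in front and (383,222) behind.

Run:
```python
from plan import *
f='w1'
h=at_z(f,315,211,96);b=at_z(f,363,211,88.5);e=at_z(f,563,208,81.5)
print(h,b,e,at_depth(f,315,211),at_depth(f,363,211));d=(h-e)[:2];yaw=np.degrees(np.arctan2(d[1],d[0]));print('yaw',yaw,np.linalg.norm((h-b)[:2]))
a=cv2.imread('pics/w1.png')[150:260,225:425];cv2.imwrite('pics/crop2.png',cv2.resize(a,None,fx=4,fy=4,interpolation=cv2.INTER_CUBIC))
# project tip points for the tool (inner/outer faces at TCP plane)
z=np.load('pics/w1.npz');s=env.state();T=T_tool(s)
for x in (-43.3,-29.8,29.8,43.3):
  for y in (-16,16):
    w=T@np.array([x,y,0,1]);c=np.linalg.inv(z['C'])@w;c=c[:3]*[1,-1,-1]
    print(x,y,cv2.projectPoints(c[None],np.zeros(3),np.zeros(3),z['K'],z['D'].astype(float))[0].ravel().round(1))
```

```text
[480.9 -27.6  96. ] [488.5   9.2  88.5] [512.  176.2  81.5] [480.6 -27.5  96.9] [488.6   9.2  88.3]
yaw -98.67643369674609 37.57658845611188
-43.3 -16 [236.9 222.2]
-43.3 16 [240.9 275.8]
-29.8 -16 [262.  222.2]
-29.8 16 [264.8 275.9]
29.8 -16 [373.4 222.1]
29.8 16 [370.8 275.8]
43.3 -16 [398.5 222.1]
43.3 16 [394.7 275.7]
```

View pics/crop2.png

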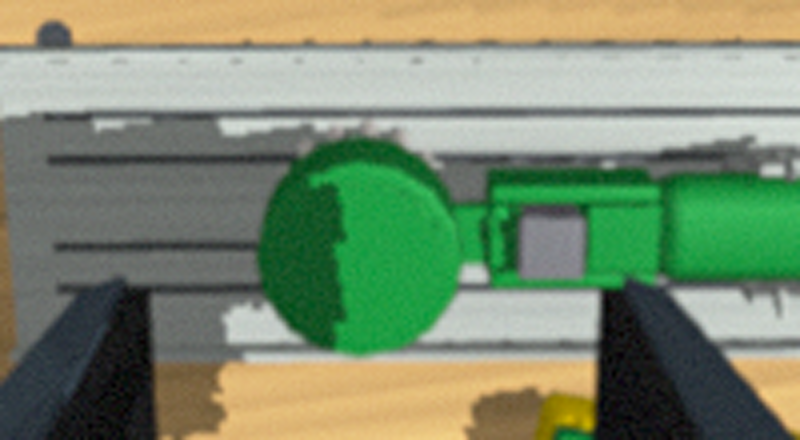

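Run:
```python
from h import *
z=np.load('pics/w1.npz');T=np.array([480.2,-25.6,169.9])
Tm=np.eye(4);Tm[:3,:3]=R.from_euler('xyz',[180,0,82],degrees=True).as_matrix();Tm[:3,3]=T
for v in (221,224,228,234,242,250):
  for u in (246,250,253,256,259,261,376,378,380,383,386,390):
    d=z['d'][v,u]
    if 0<d<280:
      _,q=ray('w1',u,v);print((u,v),(np.linalg.inv(Tm)@z['C']@np.r_[q*d,1])[:3].round(1))
```

```text
(250, 221) [-35.6 -17.4  -1.6]
(253, 221) [-33.6 -18.   -3.4]
(256, 221) [-32.4 -17.3  -1.4]
(376, 221) [47.5 14.2 88.7]
(378, 221) [49.3 14.5 89.5]
(380, 221) [51.  14.7 89.9]
(383, 221) [ 34.7 -17.8  -2.8]
(386, 221) [ 36.4 -17.7  -2.4]
(246, 224) [-36.6 -17.6  -6.9]
(250, 224) [-34.4 -17.8  -7.5]
(253, 224) [-32.7 -18.   -8. ]
(256, 224) [-32.1 -16.3  -3.3]
(259, 224) [-30.6 -16.2  -3. ]
(261, 224) [-29.6 -16.1  -2.6]
(376, 224) [ 30.8 -16.6  -4.2]
(378, 224) [ 32.  -16.3  -3.3]
(380, 224) [ 33.  -16.5  -3.8]
(383, 224) [ 33.9 -17.8  -7.3]
(386, 224) [ 35.2 -18.1  -8.2]
(390, 224) [ 37.3 -18.   -7.9]
(246, 228) [-35.4 -17.6 -12.6]
(250, 228) [-33.2 -17.9 -13.7]
(253, 228) [-32.6 -16.4  -9.4]
(256, 228) [-30.9 -16.7 -10.3]
(259, 228) [-29.6 -16.2  -8.9]
(261, 228) [-29.3 -14.7  -5. ]
(376, 228) [ 30.8 -14.7  -4.9]
(378, 228) [ 31.  -16.4  -9.6]
(380, 228) [ 31.8 -16.8 -10.6]
(383, 228) [ 33.4 -16.7 -10.3]
(386, 228) [ 34.  -18.2 -14.4]
(390, 228) [ 35.9 -18.4 -14.9]
(246, 234) [-33.8 -17.6 -20.8]
(250, 234) [-32.6 -16.1 -17.1]
(253, 234) [-30.9 -16.6 -18.3]
(256, 234) [-29.3 -16.9 
[... 292 characters left out ...]
242) [-30.7 -16.2 -27.2]
(253, 242) [-29.3 -16.2 -27.3]
(256, 242) [-29.2 -13.4 -20.7]
(259, 242) [-29.4  -9.7 -11.9]
(261, 242) [-29.4  -7.4  -6.2]
(376, 242) [30.9 -7.4 -6.4]
(378, 242) [ 30.8  -9.9 -12.3]
(380, 242) [ 30.7 -12.4 -18.2]
(383, 242) [ 30.1 -16.6 -28.3]
(386, 242) [ 31.5 -16.6 -28.2]
(390, 242) [ 33.3 -16.6 -28.2]
(246, 250) [-30.3 -16.9 -37.7]
(250, 250) [-29.4 -15.4 -34.3]
(253, 250) [-29.3 -12.8 -28.5]
(256, 250) [-29.4  -9.4 -21. ]
(259, 250) [-29.3  -6.1 -13.6]
(261, 250) [-29.3  -3.7  -8.3]
(376, 250) [30.9 -3.3 -7.5]
(378, 250) [ 30.3  -7.2 -16.2]
(380, 250) [ 30.3  -9.5 -21.3]
(383, 250) [ 30.3 -12.7 -28.3]
(386, 250) [ 30.6 -15.  -33.5]
(390, 250) [ 31.4 -16.7 -37.4]
```

Run:
```python
from plan import *
print(env.state()['ee_pos']);go([481.1,-26.4,102],-98.3)
```

```text
[480.03176979 -25.25113416 170.00003735]
t 2.15 tool shift mm [-1.   1.2 68. ] roll options(deg) [-179.65    0.35] tilt z [-4.e-04  6.e-04 -1.e+00]
```

```bash
python3 -m pendant '[{"xyz":[-0.0005,0.0005,0.01],"roll":0.3,"jaw":0.325},{"xyz":[-0.001,0.0012,0.025],"roll":0.3,"jaw":0.325},{"xyz":[-0.001,0.0012,0.04],"roll":0.3,"jaw":0.325},{"xyz":[-0.001,0.0012,0.053],"roll":0.3,"jaw":0.325},{"xyz":[-0.001,0.0012,0.063],"roll":0.3,"jaw":0.325},{"xyz":[-0.001,0.0012,0.068],"roll":0.3,"jaw":0.325},{"xyz":[-0.001,0.0012,0.068],"roll":0.3,"jaw":0.325},{"xyz":[-0.001,0.0012,0.068],"roll":0.3,"jaw":0.325}]' 40
python3 - <<'E'
from plan import *
go([481.1,-26.4,83.5],-98.3);s=grab('wrist','w2');print(s['gripper_width'],s['ee_pos'])
a=cv2.imread('pics/w2.png')[150:290,200:440];cv2.imwrite('pics/crop3.png',cv2.resize(a,None,fx=3.3,fy=3.3,interpolation=cv2.INTER_CUBIC))
E
```

```text
time_s: 3.15
ee_pos: [482.0, -27.2, 102.3]
ee_rot: [179.9, -0.0, 81.7]
force: [-0.6, -0.1, 0.2]
gripper_width: 61.5
t 3.15 tool shift mm [ 0.6 -1.  18.8] roll options(deg) [-1.7997e+02  3.0000e-02] tilt z [ 0.001 -0.    -1.   ]
61.50013743815123 [481.95057463 -27.16261195 102.31796944]
```

View pics/crop3.png

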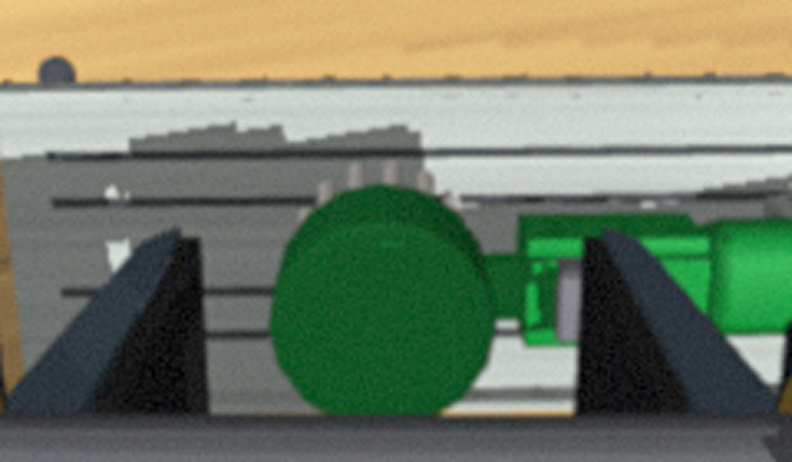

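The front finger's inner face is at crop col 203 and the head's front edge at 270, about 10 mm apart. The rear finger's inner face is at 580, over the cap that starts at 557. The alignment is good, so I descend to cap level.

```bash
python3 -m pendant '[{"xyz":[0,0,0.004],"roll":0,"jaw":0.325},{"xyz":[0,0,0.008],"roll":0,"jaw":0.325},{"xyz":[0,0,0.011],"roll":0,"jaw":0.325},{"xyz":[0,0,0.013],"roll":0,"jaw":0.325},{"xyz":[0,0,0.014],"roll":0,"jaw":0.325},{"xyz":[0,0,0.014],"roll":0,"jaw":0.325},{"xyz":[0,0,0.014],"roll":0,"jaw":0.325},{"xyz":[0,0,0.014],"roll":0,"jaw":0.325}]' 40
```

```text
time_s: 4.2
ee_pos: [481.5, -27.1, 87.9]
ee_rot: [-180.0, -0.0, 81.7]
force: [-0.4, -0.2, 1.9]
gripper_width: 61.8
```

```bash
python3 -m pendant '[{"xyz":[0,0,0.001],"roll":0,"jaw":0.325},{"xyz":[0,0,0.002],"roll":0,"jaw":0.325},{"xyz":[0,0,0.003],"roll":0,"jaw":0.325},{"xyz":[0,0,0.004],"roll":0,"jaw":0.325},{"xyz":[0,0,0.0045],"roll":0,"jaw":0.325},{"xyz":[0,0,0.0045],"roll":0,"jaw":0.325},{"xyz":[0,0,0.0045],"roll":0,"jaw":0.325},{"xyz":[0,0,0.0045],"roll":0,"jaw":0.325}]' 40
python3 - <<'E'
from plan import *
s=grab('wrist','w3');print(s['gripper_width'],s['ee_pos'],s['force'])
a=cv2.imread('pics/w3.png')[150:290,200:440];cv2.imwrite('pics/crop4.png',cv2.resize(a,None,fx=3.3,fy=3.3,interpolation=cv2.INTER_CUBIC))
E
```

```text
time_s: 5.2
ee_pos: [481.6, -27.3, 83.7]
ee_rot: [180.0, 0.0, 81.7]
force: [-2.2, -1.1, 5.2]
gripper_width: 61.5
61.54096335540539 [481.63794127 -27.26362988  83.70348618] [-2.19566759 -1.05892978  5.19099607]
```

View pics/crop4.png

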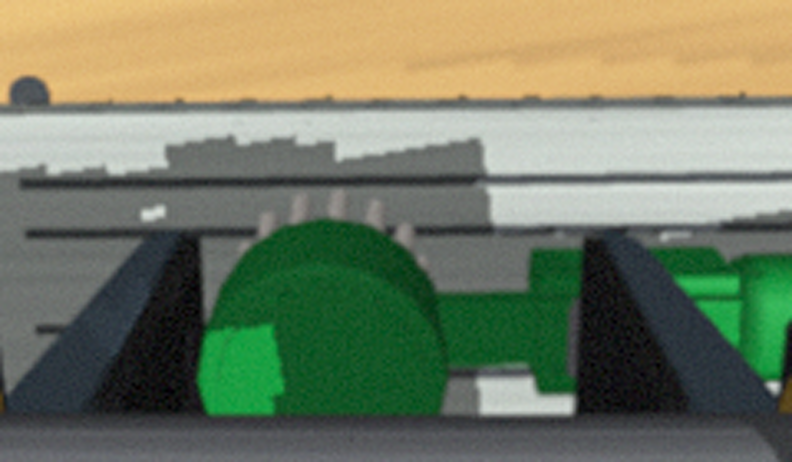

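The head has popped out. Its front edge, at crop col 200, lies against the front finger, and the tongue shows between block (440) and neck (530), about 15 mm long, which is about 9 mm of travel. I'll check from outside that it is steady and that the bystanders are untouched.

Run:
```python
from h import *
for i in range(6): s=grab('wrist','w4')
a=np.load('pics/w3.npz')['im'].astype(int);b=np.load('pics/w4.npz')['im'].astype(int);print('w3-w4 max-diff px',(abs(a-b).max(2)>40).sum(),s['force'].round(1),s['time_s'])
grab('top','top2');grab('scene','scene2')
for n,u,v in [('spare',366,217),('sponge',340,152)]: print(n,at_depth('top1',u,v),at_depth('top2',u,v))
s=cv2.imread('pics/scene2.png')[120:280,230:450];t=cv2.imread('pics/top2.png')[90:290,120:440]
cv2.imwrite('pics/chk.png',cv2.resize(np.hstack([cv2.resize(s,(275,200)),t]),None,fx=1.34,fy=1.34,interpolation=cv2.INTER_CUBIC))
```

```text
w3-w4 max-diff px 13 [-2.5 -0.8  4. ] 5.5
spare [387.9   5.3  93.9] [388.1   5.   92.1]
sponge [578.2  40.8  77.6] [577.9  40.9  78.6]
```

View pics/chk.png

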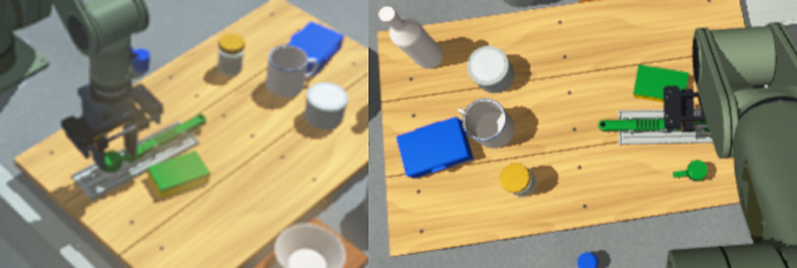

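The scene is steady. The head is held in the tray between the fingers (left panel, about (115,158)), and the bystanders are where they were. Handing in.

```bash
python3 -c "
from workcell import env
print(env.job_done()); s=env.state(); print(s['time_s'],s['force'],s['gripper_width'])"
```

```text
the job is handed in; nothing more can be done
None
the job is handed in; nothing more can be done
```

The head is off its catch and trapped in the tray, and I handed the job in at about 5.6 s. The rear fingertip pressed the release button to its stop (tip at z = 83.7 mm, about 5 N). The front finger, waiting about 10 mm ahead, stopped the head after roughly 9 mm of travel. That is past the 4 mm catch and short of the 26 mm where the spring stops.

- **Head:** The last wrist views, 0.3 s apart, were practically identical, with the head against the front finger and its tongue still partly in the neck.
- **Spring push:** I could not confirm it from the force reading. The force along the kick direction was only about 1 N, less than the 2 N expected. There was also about 2.5 N sideways, which I put down to friction on the button.
- **Bystanders:** The spare head and sponge measured within about 2 mm of where they started. The mug, tin, jar and soap dish looked unchanged in the last picture.

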